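Put the tape measure away and press the push-latch drawer home

TASK

Stand the tape measure back upright in its recess in the open drawer tray. Then press the tray in gently until its push-push latch catches, let go, and make sure that the tray has stayed latched shut. Do not push the other things on the table about.

Things in the scene. Friction and masses are not known exactly. Their poses are not given: they have to be found in the camera images.
- tape_center (a point): pocket tape measure standing on its flat base: D-shaped grey case with dark rubber side discs, 62 mm long (its x), 30 mm thick (its y, flat sides: grip here), 58 mm high, about 200 g; above 34 mm the case is only 44 mm long. This point is its centre, 29 mm above its base. Either end may point inwards in the recess
- recess (a point): the tape measure's recess in the tray's wooden insert, 72 mm (x) by 40 mm (y), 12 mm deep; the point is the middle of its floor, 32 mm above the table. x points into the unit (the way the tray is pushed), y left, z up; the tape measure's length is along x. Insert top at 44 mm, side wall top at 62 mm, 37 mm beyond the recess; the front panel (top at 100 mm) has its outer face 69 mm before the point
- tray_front (a point): middle of the outer face of the tray's handleless lacquered wooden front panel, 78 mm above the table; x is the pushing direction, as for the recess. The panel is upright, 256 mm wide, 14 mm thick, from 4 to 100 mm above the table. Forces to push the tray in slowly: friction about 1.2 N; from about 0.06 m out inwards also a spring ejector, 5 N rising to 8.5 N; over 18 N damages the latch
- tray (a joint): how far the tray is out (m): 0 = panel against the carcass, 0.115 to 0.145 at the start. The latch catches when the tray is pushed 4 mm deeper than where it will rest (0.006 to 0.021, as the latch was set; not known); 0.7 mm further is a rubber stop, 15 N per mm: a push of 12 to 15 N has caught, under 9 N has not. Not caught: it springs out past 0.045. Once caught, another press releases it
- unit: bench-top drawer unit, plywood box 260 mm deep (x), 260 mm wide (y), 110 mm high, fixed to the table; the origin is the middle of the lower front edge of its carcass, x points into the unit, the tray comes out towards -x. The tray's other compartment, right of the recess, holds a small screw pot, 62 mm high above the table
- masking_roll: paper masking-tape roll lying flat, 76 mm across, 24 mm high, hole 51 mm; origin under its centre; leave alone
- offcut: wooden offcut lying flat, 75 x 44 x 18 mm; origin under its centre; leave alone
- book: thick book lying flat, 185 x 125 x 35 mm; origin under its centre; leave alone
- screwdriver: screwdriver with a black handle lying on the table, left of the unit; leave alone

How it is judged (in metres and radians):
On the way, in this order (a step that is already met when the one before it is completed fails the run):
1. the tape measure stands released in its recess while the tray is still out (x of tape_center in the frame of recess between -0.009 and 0.009 m and y of tape_center in the frame of recess between -0.009 and 0.009 m and z of tape_center in the frame of recess below 0.033 m and angle between tape_center's own z axis and vertical below 0.15 rad and contact force between the fingers and tape below 0.2 N and value of joint tray above 0.08 m), for 0.2 s.
2. the tray is pressed in (value of joint tray below 0.024 m), for 0.1 s.
At the end, for the whole second after the job is handed in: the tray stays in by its latch alone, less than 24 mm out and at rest, and the tape measure stands upright (within 0.15 rad) on the floor of its recess, within 9 mm of the middle (value of joint tray below 0.024 m and velocity of joint tray between -0.003 and 0.003 m/s and x of tape_center in the frame of recess between -0.009 and 0.009 m and y of tape_center in the frame of recess between -0.009 and 0.009 m and z of tape_center in the frame of recess below 0.033 m and angle between tape_center's own z axis and vertical below 0.15 rad); the robot touches nothing.
It fails at once if the robot presses the tray with more than 18 N while it is in the latch's reach (less than 30 mm out) (value of joint tray below 0.03 m and contact force between any of the arm, the fingers and tray above 18 N).
It fails at once if another thing on the table is shifted by more than 30 mm (distance of any of masking_roll, offcut, book, screwdriver from where it was at the start of the episode above 0.03 m).
It also fails if it takes over 64 s, if anything falls off the work surface, if the arm or the gripper's body presses on something with over 40 N, if the wrist force passes 120 N, or if a joint passes its speed limit or range.

ROBOT

A 6-joint arm with a two-finger parallel gripper is mounted at the origin on the work surface. World frame = base frame: x ahead of the robot, y to its left, z up, the work surface at z = 0. Lengths are in mm, angles in rad, forces in N, time in s.
With the tool pointing down it reaches from about 350 to 975 mm from the base axis. Payload 4.9 kg.
Tool frame: the origin (TCP) lies between the finger pads; the fingertips stand 19 mm ahead of it and the grasp point (between the pads) is the TCP; z points along the fingers, y is the line along which they close (so a half turn about z gives the same grasp; the last joint's range is limited). The gripper opens to 85 mm and grips with 20 to 120 N. Pads are 22 mm wide; open, the fingers measure 114 mm over their backs; the gripper's body (76 mm by 85 mm) begins 54 mm behind the grasp point. The pads swing forward as they close: fully open they stand 13 mm farther back than shut.
Start: joints at [-0.119, 0.053, 1.613, -0, 1.476, -0.119], TCP at [624.981, 0.003, 250.304] pointing down, gripper open.
Joint ranges: [-3.01, 3.01], [-1.01, 2.22], [0.06, 2.58], [-1.02, 4.17], [0.09, 2.62], [-3.14, 3.14]. Speed limits (rad/s): [2.57, 2.57, 3.14, 3.14, 3.14, 3.14].

INTERFACE

Orientations are given as a 3x3 rotation matrix whose columns are the frame's x, y, z axes.
In Python, from bench import bot, telemetry, capture, workorder gives the robot as it stands. Calls block until the motion is done:
- bot.movep(position, orientation): joint-space move of the TCP to a pose.
- bot.line_to(position, rate=150, orientation=None, contact_N=None): straight line of the TCP; orientation=None keeps the orientation; rate is the mean speed in mm/s. With contact_N (N) it stops when the force on the tool has changed by that much, and returns True; else False.
- bot.move_joints(angles): joint-space move.
- bot.move_gripper(opening): finger opening in mm; the grip force is fixed at half the most; returns when the fingers have stopped.
- bot.hold(seconds).
- bot.ik(position, orientation): joint angles nearest the present ones, or None.
- telemetry.sense(): the state.
- capture(name): name is "scene" or "side" or "wrist"; returns a dict with "img" (420x560x3 uint8, red, green, blue), "camera_matrix" (3x3 intrinsics, pixels), "R" (3x3) and "t" (3): a world point X has camera coordinates R X + t; the wrist camera has in their place "tool_from_camera" (4x4, takes a point from camera to tool coordinates, whose origin is the TCP and whose axes are the flange's). Camera axes: x right, y down, z forward; pixel columns grow to the right and rows downward; lengths in mm; the calibration is good to about 2 mm. The wrist camera is an equidistant fisheye: a pixel r from the principal point sees the ray r / f radians off the axis. A picture is of the moment at which its call begins: read the wrist's pose just before it. There is no depth.
A pose or a line that the arm cannot do raises bot.MotionError and nothing moves.
- workorder.hand_in(): hands the job in; it is judged then, once.
The state is a dict: "clock": time; "q": joint angles; "joint_vel": joint speeds; "effort": joint torques, N m; "ee_pos": TCP position; "orientation": TCP orientation; "force": force on the tool from outside, world axes, zero at the start; "moment": the same for the moment, N m; "finger_gap": finger opening in mm; "finger_force": force on a finger pad.
Only numpy, scipy, OpenCV 4.12 (cv2) and the standard library are available. Lean on these libraries where they do the work, as an engineer would, in place of code of your own. Each camera call takes 0.05 s, during which the arm holds its last target. There are 200 camera calls.

## Working session

There is one attempt and no reset: what is moved stays moved. The work goes in short steps, each a Python script; the robot and the scene stay as the last script left them, time stands still between calls to the robot, and variables do not carry over. Pictures are saved under pics/ and viewed, at most 10 in all, crops included, and the job is handed in when it is done.

```bash
ls; mkdir -p pics; python3 - <<'E'
from bench import bot, telemetry, capture
import cv2,json,numpy as np
for n in ["scene","side"]:
    c=capture(n); cv2.imwrite(f"pics/{n}0.png",cv2.resize(c["img"][:,:,::-1],(784,588),interpolation=cv2.INTER_CUBIC))
    cv2.imwrite(f"{n}_raw.png",c["img"][:,:,::-1])
    np.savez(f"{n}.npz",K=c["camera_matrix"],R=c["R"],t=c["t"])
    print(n,np.round(c["camera_matrix"],1).tolist(),"campos",np.round(-np.array(c["R"]).T@c["t"],0))
print(telemetry.sense())
E
```

```text
pics
scene [[516.9, 0.0, 276.3], [0.0, 516.9, 208.0], [0.0, 0.0, 1.0]] campos [1662. -102. 1174.]
side [[535.6, 0.0, 276.6], [0.0, 535.6, 196.0], [0.0, 0.0, 1.0]] campos [  75.  836. 1194.]
{'clock': 0.1, 'q': array([-1.19012296e-01,  5.32880859e-02,  1.61415187e+00,  5.13069439e-06,
        1.47599451e+00, -1.19008938e-01]), 'joint_vel': array([ 0.00047983, -0.00194011, -0.00314173, -0.00042098,  0.00049973,
       -0.00193066]), 'effort': array([ 6.14647306e-04, -3.94903493e+01, -3.71363103e+01, -4.52310599e-05,
        3.99340541e-03, -4.17574097e-05]), 'ee_pos': array([6.24475120e+02, 5.68349767e-02, 2.49190513e+02]), 'orientation': array([[ 4.05322038e-06,  9.99998329e-01, -1.82817027e-03],
       [ 9.99999975e-01, -3.64416984e-06,  2.23751875e-04],
       [ 2.23744839e-04, -1.82817113e-03, -9.99998304e-01]]), 'force': array([-0.06626483, -0.95380354,  0.00852094]), 'moment': array([-0.02048221, -0.02380403, -0.03448303]), 'finger_force': 0.0, 'finger_gap': 85.37597084157959}
```

View pics/scene0.png

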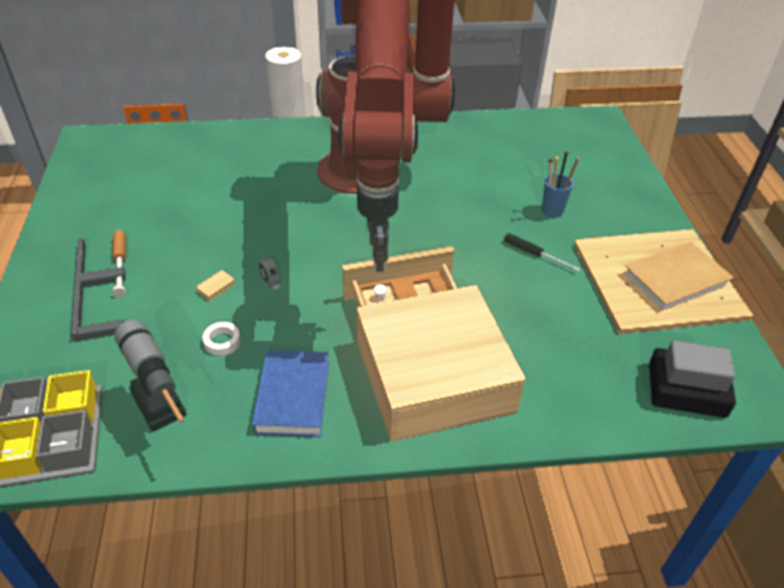

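View pics/side0.png

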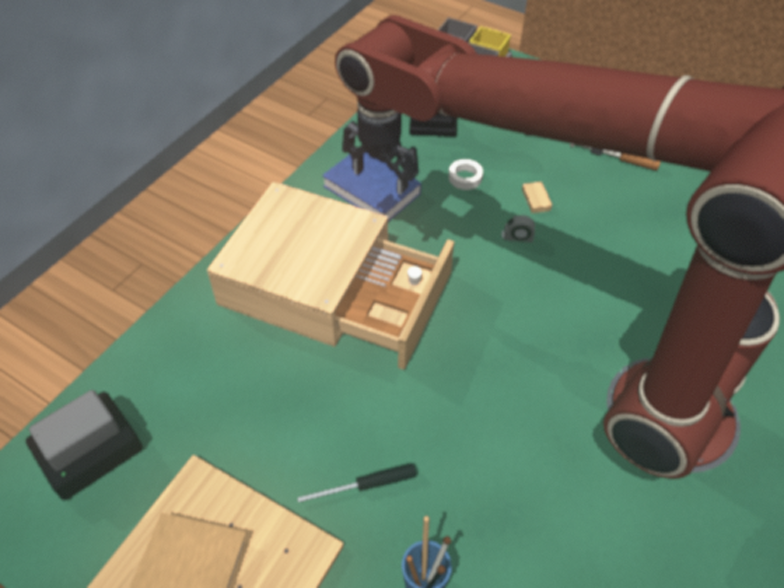

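The scene view shows the tape measure at about (270,273), and the tray front running from (343,265) to (453,250). In the side view the tape is at (518,230), the recess at (388,315) and the tray panel from (452,242) to (405,360). I'll enlarge both for corner picking.

```bash
python3 - <<'E'
import cv2,numpy as np
s=cv2.imread("scene_raw.png"); d=cv2.imread("side_raw.png")
def crop(im,x,y,w,h,k):
    c=cv2.resize(im[y:y+h,x:x+w],None,fx=k,fy=k,interpolation=cv2.INTER_CUBIC)
    return c
A=crop(s,240,172,135,140,3)   #405x420
B=crop(d,145,125,185,140,3)[:, :555]
out=np.zeros((600,800,3),np.uint8)
out[:420,:400]=A[:, :400]
# side at 2x? keep half
B=crop(d,195,165,133,140,3); out[:420,400:799]=B
T1=crop(s,172,175,36,30,6); T2=crop(d,350,148,36,30,6)
out[420:600,:216]=T1; out[420:600,220:436]=T2
T3=crop(d,145,125,120,60,3); out[420:600,440:800]=T3
cv2.imwrite("pics/crops.png",out)
E
```

```text
(no output)
```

View pics/crops.png

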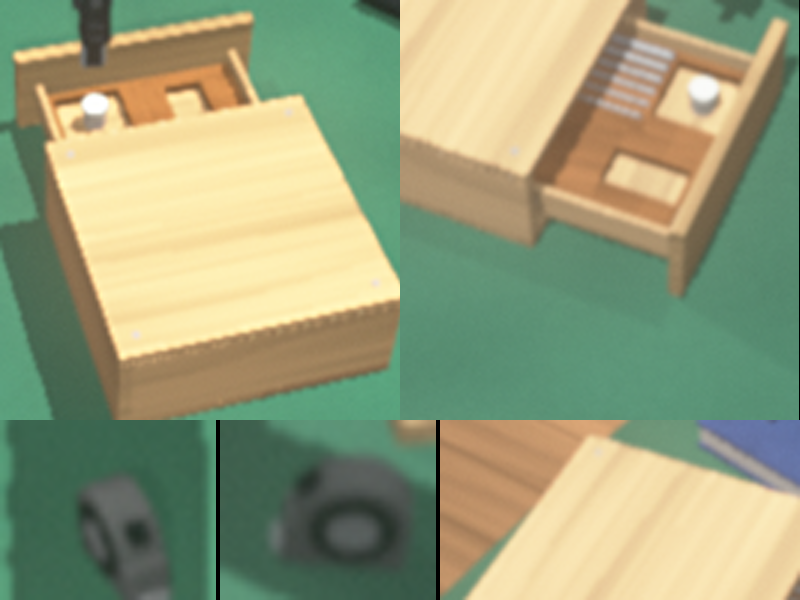

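The crops show the tape upright, with its long axis roughly along the unit's x and its disc facing the side camera. Next I fit the unit and tray pose from the picked corners and triangulate the tape roughly.

```bash
cat > fit.py <<'E'
import numpy as np
from scipy.optimize import least_squares
C={n:np.load(n+".npz") for n in("scene","side")}
def proj(n,X):
    c=C[n]; p=c["K"]@(c["R"]@np.asarray(X,float)+c["t"]); return p[:2]/p[2]
A=lambda x,y:(240+x/3,172+y/3)
B=lambda x,y:(195+(x-400)/3,165+y/3)
def pts(j,ry):
    o=-j-14; r=o+69
    return [("scene",A(47,146),(0,-130,110)),("scene",A(302,97),(0,130,110)),("scene",A(122,359),(260,-130,110)),("scene",A(399,299),(260,130,110)),
     ("side",B(530,178),(0,130,110)),("side",B(533,245),(0,130,0)),("side",(195,130),(260,-130,110)),
     ("side",B(683,297),(o,128,4)),("side",B(686,237),(o,128,100)),("side",B(670,232),(o+14,128,100)),("side",B(788,24),(o,-128,100)),
     ("scene",A(252,14),(o,128,100)),("scene",A(14,54),(o,-128,100)),
     ("side",B(618,148),(r+36,ry-20,44)),("side",B(690,180),(r-36,ry-20,44)),("side",B(683,206),(r-36,ry+20,44)),("side",B(603,180),(r+36,ry+20,44))]
def W(p,X):
    c,s=np.cos(p[2]),np.sin(p[2]); return np.array([p[0]+c*X[0]-s*X[1],p[1]+s*X[0]+c*X[1],X[2]])
def res(p): return np.concatenate([proj(n,W(p,X))-uv for n,uv,X in pts(p[3],p[4])])
if __name__=="__main__":
    s=least_squares(res,[800,0,0,130,40],loss="soft_l1")
    print(np.round(s.x,3)); print(np.round(res(s.x).reshape(-1,2),1).tolist())
    p=s.x; print("recess",W(p,(-p[3]+55,p[4],32)),"front",W(p,(-p[3]-14,0,78)))
    # tape rough: disc/centre pixel
    u1=(172+122/6,175+(540-420)/6); u2=(350+(346-220)/6,148+(515-420)/6)
    f=least_squares(lambda X:np.r_[proj("scene",X)-u1,proj("side",X)-u2],[600,-200,30]); print("tape",f.x,f.fun)
    np.save("unit.npy",p)
E
python3 fit.py
```

```text
[612.977  90.077  63.004 131.058  45.803]
[[-0.8, -1.3], [-0.6, -0.9], [-0.7, -0.4], [2.3, -1.3], [-2.1, -0.6], [-0.8, 1.6], [-1.0, -0.4], [-0.0, 0.8], [-0.3, -0.0], [-0.2, -0.2], [0.5, -0.5], [-1.1, -1.7], [-0.6, -1.4], [-0.0, -0.1], [0.7, -2.5], [-2.6, 0.2], [-1.0, 0.3]]
recess [530.18350148 122.13847693  32.        ] front [470.07376283  65.16717642  78.        ]
tape [ 423.20181677 -227.28243502   22.66268916] [-0.33475809 -0.28086327 -0.30467508  0.25859329]
```

```bash
cat > wr.py <<'E'
import numpy as np,cv2
from bench import bot,telemetry,capture
DOWN=lambda a:np.array([[np.cos(a),np.sin(a),0],[np.sin(a),-np.cos(a),0],[0,0,-1.]])  # tool x axis at heading a; y=heading a-90deg
def shot():
    s=telemetry.sense(); c=capture("wrist"); return s,c
def wproj(s,c,X):
    X=np.asarray(X,float); T=np.asarray(c["tool_from_camera"])
    Xt=(X-s["ee_pos"])@s["orientation"]; Xc=(Xt-T[:3,3])@T[:3,:3]
    r=np.linalg.norm(Xc[...,:2],axis=-1); th=np.arctan2(r,Xc[...,2]); k=np.where(r>0,th/np.maximum(r,1e-9),0)
    K=c["camera_matrix"]; return np.stack([K[0][0]*Xc[...,0]*k+K[0][2],K[1][1]*Xc[...,1]*k+K[1][2]],-1)
def ortho(s,c,x0,y0,z,half,n):
    # image rows: top = +x, columns: left = +y ; grid line at 20mm
    g=np.linspace(half,-half,n); Y,X=np.meshgrid(g,g)
    P=np.stack([x0+X,y0+Y,np.full_like(X,z)],-1); m=wproj(s,c,P).astype(np.float32)
    return cv2.remap(np.ascontiguousarray(c["img"][:,:,::-1]),m[...,0],m[...,1],cv2.INTER_CUBIC)
E
python3 - <<'E'
from wr import *
import pickle
o=telemetry.sense()["orientation"]
bot.movep([423,-227,260],DOWN(np.pi/2)); a=shot()
bot.movep([530,122,260],DOWN(np.pi/2)); b=shot()
pickle.dump((a,b),open("w.pkl","wb"))
print(np.round(a[1]["tool_from_camera"],3).tolist(),np.array(a[1]["camera_matrix"])[0]); print(a[0]["ee_pos"],b[0]["ee_pos"],b[0]["q"],b[0]["clock"])
out=np.hstack([ortho(*a,423,-227,0,80,400),ortho(*b,530,122,44,80,400)])
cv2.imwrite("pics/w1.png",out)
E
```

```text
[[0.001, -0.95, -0.313, 80.149], [1.0, 0.001, -0.0, 0.463], [0.0, -0.313, 0.95, -124.161], [0.0, 0.0, 0.0, 1.0]] [325.1922621    0.         280.37716008]
[ 423.53059823 -226.6618205   260.1147604 ] [530.12010526 121.32771342 259.96661978] [ 8.83523947e-02 -1.47508241e-01  1.79026457e+00 -4.69533978e-04
  1.49888729e+00  8.91249675e-02] 2.6833
```

View pics/w1.png

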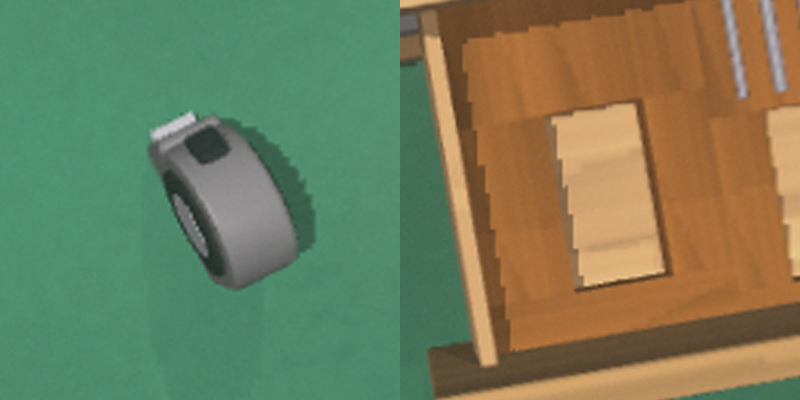

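The left panel shows the tape upright. Its left base edge runs from (151,158) to (224,288), heading about 0.51 rad. The right panel shows the recess rim at (548,115), (642,99), (671,271) and (578,290). I'll take a second view of both from the opposite side to cancel calibration bias.

```bash
python3 - <<'E'
from wr import *
import pickle
bot.movep([532,118,260],DOWN(-np.pi/2)); b=shot()
bot.movep([421,-233,240],DOWN(-np.pi/2)); a=shot()
pickle.dump((a,b),open("w2.pkl","wb"))
print(b[0]["ee_pos"],a[0]["ee_pos"],a[0]["q"],a[0]["clock"])
out=np.hstack([ortho(*a,423,-227,0,80,400),ortho(*b,530,122,44,80,400)])
cv2.imwrite("pics/w2.png",out)
E
```

```text
[532.00751744 117.92111147 260.0028007 ] [ 421.04404686 -232.92213125  239.97479138] [-6.60143084e-01 -2.96510509e-01  1.94927968e+00  4.06428381e-05
  1.48885809e+00  2.48120273e+00] 10.0
```

View pics/w2.png

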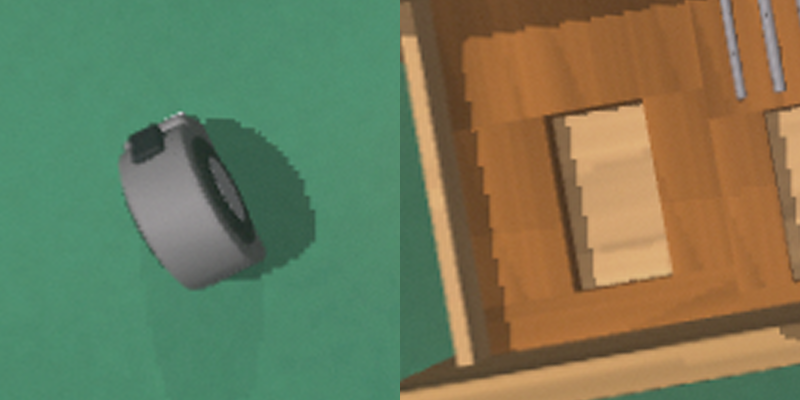

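The recess centre agrees in both views, at about (532,118) with heading 0.17. For the tape I'll fit a silhouette model to both wrist views.

```bash
cat > tape.py <<'E'
from wr import *
import pickle
from scipy.optimize import minimize
a1=pickle.load(open("w.pkl","rb"))[0]; a2=pickle.load(open("w2.pkl","rb"))[0]
PR=[(-31,0),(31,0),(31,18),(22,36),(22,44),(14,58),(-14,58),(-22,44),(-22,36),(-31,18)]
M=np.array([(x,y,z) for x,z in PR for y in(-15,15)],float)
def mask(v):
    c=v[1]["img"]; h=cv2.cvtColor(c,cv2.COLOR_RGB2HSV); m=(h[...,1]<85).astype(np.uint8)
    p=wproj(*v,np.array([422,-231,25.])); n,l,st,ce=cv2.connectedComponentsWithStats(m)
    k=[i for i in range(1,n) if np.linalg.norm(ce[i]-p)<40 and st[i,4]>150]
    return cv2.morphologyEx(np.isin(l,k).astype(np.uint8),cv2.MORPH_CLOSE,np.ones((9,9)))
ms=[mask(a1),mask(a2)]
def W(p): 
    c,s=np.cos(p[2]),np.sin(p[2]); return M@np.array([[c,s,0],[-s,c,0],[0,0,1]])+[p[0],p[1],0]
def iou(p,full=False):
    r=[]
    for v,m in zip((a1,a2),ms):
        h=np.zeros((420*4,560*4),np.uint8); cv2.fillConvexPoly(h,cv2.convexHull((wproj(*v,W(p))*4).astype(np.int32)),1)
        h=cv2.resize(h.astype(np.float32),(560,420),interpolation=cv2.INTER_AREA); r.append(np.minimum(h,m).sum()/np.maximum(h,m).sum())
    return r if full else -sum(r)
p0=[421,-231,.5]
s=minimize(iou,p0,method="Nelder-Mead",options=dict(initial_simplex=np.array([p0,[427,-231,.5],[421,-225,.5],[421,-231,.65]])))
print(s.x,iou(s.x,True),[m.sum() for m in ms])
o=[]
for v in(a1,a2):
    im=ortho(*v,423,-227,0,55,400).copy()
    q=W(s.x); P=wproj(*v,q)
    full=np.ascontiguousarray(v[1]["img"][:,:,::-1]); k=5; cx,cy=P.mean(0); x0,y0=int(cx-40),int(cy-40)
    im=cv2.resize(full[y0:y0+80,x0:x0+80],(400,400),interpolation=cv2.INTER_CUBIC)
    mm=cv2.resize(ms[0 if v is a1 else 1][y0:y0+80,x0:x0+80],(400,400),interpolation=cv2.INTER_NEAREST)
    cv2.drawContours(im,cv2.findContours(mm,0,1)[0],-1,(0,255,255),1)
    for y in(0,1): cv2.polylines(im,[((P[y::2]-[x0,y0])*k).astype(np.int32)],True,(0,0,255) if y else (255,0,0),1)
    o.append(im)
cv2.imwrite("pics/tapefit.png",np.hstack(o))
E
python3 tape.py
```

```text
[ 421.9400418  -229.48995618    0.48051555] [np.float32(0.8334062), np.float32(0.86950886)] [np.uint64(1799), np.uint64(1943)]
```

View pics/tapefit.png

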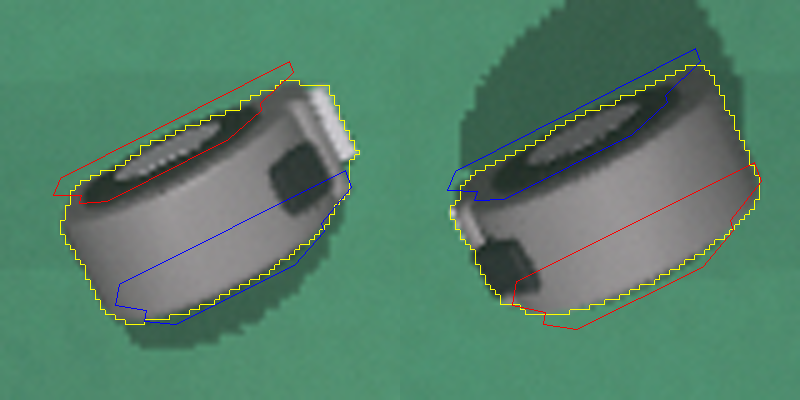

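The overlay shows the fit centred in both views: base at (422,-229.5), yaw about 0.48, symmetric to within about 2 mm, standing upright. Next I grasp it, lift, and take it over the recess.

```bash
python3 - <<'E'
from wr import *
R=DOWN(.485)
bot.movep([422,-229.5,140],R)
bot.line_to([422,-229.5,39],rate=100)
bot.move_gripper(20)
s=telemetry.sense(); print(s["finger_gap"],s["finger_force"],s["ee_pos"],s["force"])
z=s["ee_pos"][2]
bot.line_to([422,-229.5,200],rate=150)
bot.movep([532,118,200],DOWN(.17))
bot.line_to([532,118,125],rate=120)
v=shot(); s=v[0]; print(z,s["finger_gap"],s["ee_pos"],s["force"],s["clock"])
w=cv2.resize(np.ascontiguousarray(v[1]["img"][:,:,::-1]),(448,336))
d=capture("side")["img"][125:275,230:400,::-1]; e=capture("scene")["img"][130:245,230:350,::-1]
out=np.zeros((600,800,3),np.uint8); out[:336,:448]=w
d=cv2.resize(np.ascontiguousarray(d),None,fx=2,fy=2,interpolation=cv2.INTER_CUBIC); out[:d.shape[0],455:455+d.shape[1]]=d
e=cv2.resize(np.ascontiguousarray(e),None,fx=2.2,fy=2.2,interpolation=cv2.INTER_CUBIC); out[340:340+e.shape[0],:e.shape[1]]=e
cv2.imwrite("pics/hover.png",out)
E
```

```text
29.44470451338165 59.72115531563759 [ 422.29342118 -229.73839898   39.4011897 ] [-0.33478884  0.41376525  2.0043163 ]
39.401189700638554 29.559074392639648 [532.60319939 117.86607829 125.72902493] [-1.00470128  0.34770979 -1.54454987] 16.9083
```

View pics/hover.png

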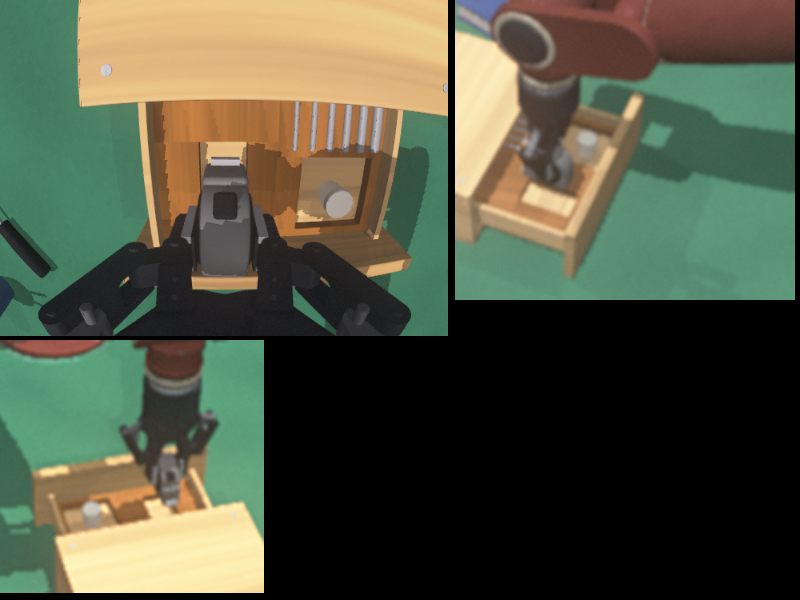

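The wrist view shows the tape upright between the fingers, with the recess visible behind it at about (222,150). I lower it with contact sensing.

```bash
python3 - <<'E'
from wr import *
bot.line_to([532,118,88],rate=80)
bot.hold(.3); f0=telemetry.sense()["force"]
h=bot.line_to([532,118,69],rate=20,contact_N=5)
s=telemetry.sense(); print(h,s["ee_pos"],s["force"]-f0,s["moment"],s["finger_gap"],s["clock"])
E
```

```text
True [531.97911753 118.00783722  71.37939612] [-0.23739285  0.05535475  4.89569447] [ 0.05388894 -0.17301126  0.00269136] 29.597312718122836 18.7417
```

The tape touched down at TCP z 71.4, exactly the floor height expected (39.4 + 32), with no side force. Next I release, rise and check.

```bash
python3 - <<'E'
from wr import *
bot.move_gripper(46)
bot.line_to([532,118,180],rate=80)
bot.movep([515,115,260],DOWN(.17+np.pi/2)); v=shot(); print(v[0]["clock"],v[0]["force"])
import pickle; pickle.dump(v,open("w3.pkl","wb"))
cv2.imwrite("pics/placed.png",np.hstack([ortho(*v,515,118,44,80,400),ortho(*v,515,118,32,80,400)]))
E
```

```text
21.975 [-0.08441188  0.21498155 -0.00765803]
```

View pics/placed.png

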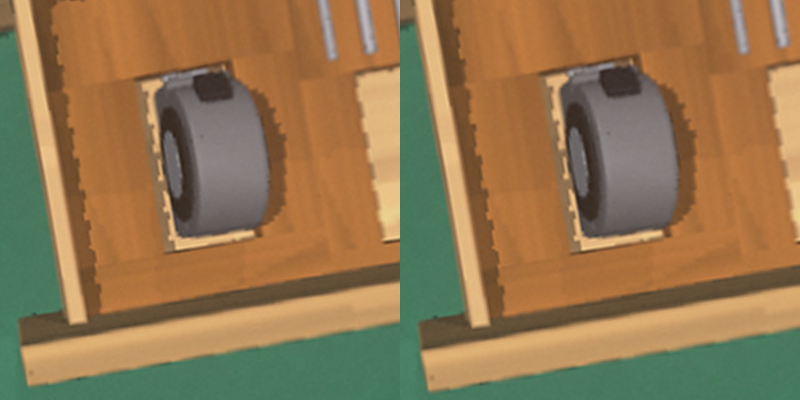

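The picture shows the tape upright inside the recess rim, corners (140,80), (230,62), (260,235) and (168,250), with clear margins. Now I close the gripper and press the panel.

```bash
python3 - <<'E'
from wr import *
u=np.array([np.cos(.172),np.sin(.172),0]); O=np.array([613,90,82.])
P=lambda s,z=82:np.r_[(O+s*u)[:2],z]
F=lambda:np.mean([telemetry.sense()["force"] for _ in range(5)],0)@u
bot.move_gripper(0)
bot.movep(P(-190,200),DOWN(.172)); bot.line_to(P(-190),rate=120); bot.hold(.3)
f0=F(); h=bot.line_to(P(-125),rate=20,contact_N=2.5)
S=lambda:(telemetry.sense()["ee_pos"]-O)@u
print("contact",h,S(),F()-f0,telemetry.sense()["clock"])
bot.line_to(P(-68),rate=40); bot.hold(.3)
f=f0-F(); print("mid",S(),f,f0,telemetry.sense()["clock"])
if 2<f<11:
    h=bot.line_to(P(-15),rate=7,contact_N=13-f)
    s=telemetry.sense(); print("end",h,S(),(s["force"]@u-f0),s["clock"])
    bot.hold(.1); print(S(),F()-f0)
E
```

```text
contact False -124.88319462057318 -1.548836788059187 28.6667
mid -68.70117970514958 5.6859265388090074 0.24997706036828043 30.5417
end True -42.503116340735524 -7.022767376658045 34.6667
-42.73323941141011 -6.701592271632435
```

```bash
python3 - <<'E'
from wr import *
u=np.array([np.cos(.172),np.sin(.172),0]); O=np.array([613,90,82.])
P=lambda s,z=82:np.r_[(O+s*u)[:2],z]
for s in(-44,-45,-46,-47,-48,-50,-54,-60):
    bot.line_to(P(s),rate=20); t=telemetry.sense(); print(s,(t["ee_pos"]-O)@u,t["force"]@u-.25)
bot.line_to(P(-130),rate=100); bot.line_to(P(-130,230),rate=120)
bot.hold(.3); print(telemetry.sense()["clock"])
d=capture("side"); e=capture("scene")
d=d["img"][125:275,195:365,::-1]; e=e["img"][160:310,230:390,::-1]
k=lambda i:cv2.resize(np.ascontiguousarray(i),(400,375),interpolation=cv2.INTER_CUBIC)
cv2.imwrite("pics/after.png",np.hstack([k(d),k(e)]))
E
```

```text
-44 -45.273870206201074 -7.810440922677687
-45 -46.14023464082078 -7.622826127329451
-46 -46.55221493701096 -4.852797045451065
-47 -46.609362728286946 -2.2688090157333036
-48 -47.02369281665233 -0.2330254927657078
-50 -49.903856065709334 -0.6321138048141612
-54 -54.16782101062766 -0.004785284194002315
-60 -60.13167919204692 -0.5256951574868738
39.6333
```

View pics/after.png

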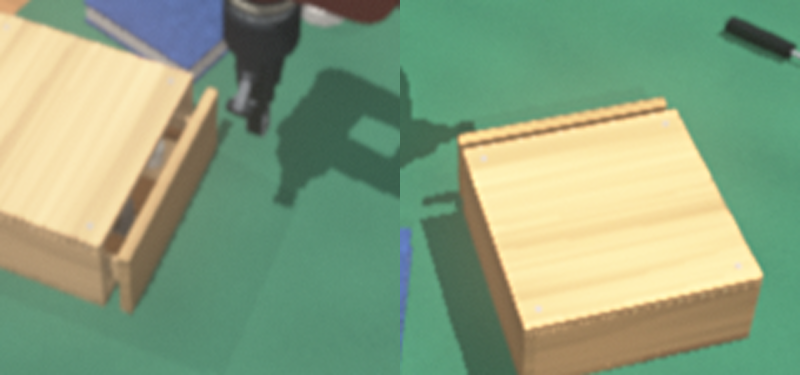

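The force fell to zero after the tray had come out 4 mm from its deepest point. The picture shows the panel close to the carcass at (100–215, 90–310) with nothing touching it, so the latch has caught.

```bash
python3 -c "
from bench import workorder
print(workorder.hand_in())"
```

```text
the job is handed in; nothing more can be done
None
```

The tape measure stands upright in its recess, the tray was pressed in until it latched and stayed shut after the arm let go, and the job is handed in (no verdict was shown).

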